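Open the latched soap box

ROBOT

A 7-joint arm with a two-finger parallel gripper is mounted at the origin on a cart in front of the work surface, level with it; the furniture and walls round the work are solid. World frame = base frame: x ahead of the robot, y to its left, z up, the work surface at z = 0. Lengths are in m, angles in rad, forces in N, time in s.
With the tool pointing down it reaches from about 0.425 to 0.925 m from the base axis. Payload 6.8 kg.
Tool frame: the origin (TCP) lies between the finger pads; the fingertips stand 14 mm ahead of it and the grasp point (between the pads) lies 5 mm behind it; z points along the fingers, y is the line along which they close (so a half turn about z gives the same grasp; the last joint's range is limited). The gripper opens to 85 mm and grips with 20 to 120 N. Pads are 22 mm wide; open, the fingers measure 114 mm over their backs; the gripper's body (76 mm by 85 mm) begins 54 mm behind the grasp point. The pads swing forward as they close: fully open they stand 13 mm farther back than shut.
Start: joints at [1.091, 0.477, 0.022, 1.555, -0.011, 1.109, -0.083], TCP at [0.245, -0.629, 0.245] pointing down, gripper open.
Joint ranges: [-2.96, 2.96], [-0.34, 2.1], [-1.41, 1.46], [0.24, 2.44], [-1.37, 4.51], [0.17, 1.92], [-2.96, 2.96]. Speed limits (rad/s): [2.39, 2.39, 3.14, 3.14, 3.14, 3.14, 3.14].

INTERFACE

Orientations are given as a rotation vector (axis times angle).
In Python, from bench import r, imaging gives the robot as it stands.
- The arm moves only by the tool apply_moves, never from a script. Its argument "moves" is a list of rows, each a list of 2 entries, a list of its own where there are three numbers: the shift along the tool's x, y, z in cm, then the turn about the tool's z in rad. In form: [[[tx, ty, tz], roll], ...]. A call has 1 to 10 rows; each row is the pose to reach, as a shift and turn from the pose commanded when the call began, along the tool's axes at that moment; what a row does not reach only later rows make up. A row lasts 1/12 s, in which the tool goes at most 41.7 mm and 7.16 degrees, less where a joint would pass 70% of its speed; a pose out of reach is approached as far as the arm can. A call with a gripper value outside its range is refused whole. "claw" is the opening, from 0 (shut) to 1 (fully open), set as the call begins (left out, the last holds). The fingers move at their own pace and stop on an object; "grip_force" is the grip in N (left out, the last holds). Time passes only in rows, so rows that repeat a pose let the fingers close. It gives the time, the measured TCP pose, the force and the opening at its end, in the units of the state.
- r.get_obs(): the state, without advancing time (a new reading comes with each control period).
- imaging.grab_frame(name): name is "side" or "top"; returns a dict with "frame" (420x560x3 uint8, blue, green, red), "intrinsics" (3x3 intrinsics, pixels), "T" (4x4, takes a point from camera to world coordinates). Camera axes: x right, y up, looking along -z (the intrinsics and any distortion apply to the point x, -y, -z); pixel columns grow to the right and rows downward; lengths in m; the calibration is good to about 2 mm. A picture is of the moment at which its call begins. There is no depth.
- r.hand_in(): hands the job in, once; it reports no verdict.
The state is a dict: "clock": time; "joints": joint angles; "qvel": joint speeds; "tau": joint torques, N m; "tcp_pos": TCP position; "orientation": TCP orientation; "contact_force": force on the tool from outside, world axes, zero at the start; "moment": the same for the moment, N m; "grip_width": finger opening in m.
Only numpy, scipy, OpenCV 4.12 (cv2) and the standard library are available. Lean on these libraries where they do the work, as an engineer would, in place of code of your own. Each camera call takes 0.05 s, during which the arm holds its last target. There are 200 camera calls.

TASK

Open the wider of the two grey latched boxes so that the soap in it can be taken: with the fingertips, press down the steel tab at its front so that its spring lid lifts, then push that lid back until it is fully open and leave it so. Push gently; do not grasp or lift anything, leave the narrower box shut, and do not move the soap or the things standing around.

Things in the scene. Friction and masses are not known exactly. Their poses are not given: they have to be found in the camera images.
- wide_box: the wide grey keeper box, fixed to the table: 150 mm wide (its y) x 70 mm deep (its x) x 59 mm tall with lid. Origin: centre of its underside on the table; +x points to its back (hinge side), -x to its front (press tab), z up.
- wide_hinge (a point): middle of the wide box's lid hinge line (along the box's y), at the back, 55 mm above the table; fixed to the box.
- wide_lid (a joint): wide lid angle, rad: 0 shut and latched, 1.75 fully open against its stop (about 10 degrees past upright, leaning away from the front). Once unlatched a spring lifts it by itself to roughly 0.75-1.05 rad, where the stiff hinge stops it; beyond that it stays wherever it is left. Pushing it on needs a torque of about 0.1 N m (1.2 N at the edge, 2 N at 50 mm from the hinge).
- wide_edge (a point): free front edge of the wide lid, middle of its 24 mm wide tongue, 84 mm from the hinge line (the full-width lid plate, 4 mm thick, ends 74 mm from it). Moves with the lid; the point's z is the lid's outward normal.
- wide_tab (a joint): wide press tab angle, rad: 0 at rest, 0.42 fully down; a spring returns it. The hook lets go of the lid at about 0.2-0.25.
- wide_pad (a point): press point on top of the wide box's steel tab: a 44 x 44 x 4 mm horizontal ribbed paddle that sticks out forward from the middle of the box front, 40 mm above the table. It rocks about a pivot 30 mm behind this point (towards the box), so pressing the point down 6-7 mm unlatches, 12 mm is fully down, with 3 to 5 N. An upright hook, 23 mm higher than the paddle, stands 26 mm behind this point.
- narrow_box: the narrow grey keeper box, fixed to the table: 86 mm wide (its y) x 70 mm deep (its x) x 59 mm tall with lid. Origin: centre of its underside on the table; +x points to its back (hinge side), -x to its front (press tab), z up.
- narrow_hinge (a point): middle of the narrow box's lid hinge line (along the box's y), at the back, 55 mm above the table; fixed to the box.
- narrow_lid (a joint): narrow lid angle, rad: 0 shut and latched, 1.75 fully open against its stop (about 10 degrees past upright, leaning away from the front). Once unlatched a spring lifts it by itself to roughly 0.75-1.05 rad, where the stiff hinge stops it; beyond that it stays wherever it is left. Pushing it on needs a torque of about 0.1 N m (1.2 N at the edge, 2 N at 50 mm from the hinge).
- narrow_edge (a point): free front edge of the narrow lid, middle of its 24 mm wide tongue, 84 mm from the hinge line (the full-width lid plate, 4 mm thick, ends 74 mm from it). Moves with the lid; the point's z is the lid's outward normal.
- narrow_tab (a joint): narrow press tab angle, rad: 0 at rest, 0.42 fully down; a spring returns it. The hook lets go of the lid at about 0.2-0.25.
- narrow_pad (a point): press point on top of the narrow box's steel tab: a 44 x 44 x 4 mm horizontal ribbed paddle that sticks out forward from the middle of the box front, 40 mm above the table. It rocks about a pivot 30 mm behind this point (towards the box), so pressing the point down 6-7 mm unlatches, 12 mm is fully down, with 3 to 5 N. An upright hook, 23 mm higher than the paddle, stands 26 mm behind this point.
- soap: white soap bar 39x87x24 mm lying inside the wide box; origin at its underside. Stays there.
- spool: thread spool, 29 mm across, 42 mm tall, stands between the boxes; bystander, origin at its underside.
- cup: pale dosing cup, 57 mm across, 49 mm tall, stands in front of the gap between the boxes; bystander, origin at its underside.
- tape: roll of masking tape, 98 mm across, 25 mm tall, lying at the front left; bystander, origin at its underside.
- timer: blue and white wind-up timer, 66 mm across, 52 mm tall, on the right; bystander, origin at its underside.
- starch: spray can, 59 mm across, 192 mm tall, on the right; bystander, origin at its underside.
- peg: wooden clothes peg 15x72x12 mm, lying behind the boxes; bystander, origin at its underside.

How it is judged:
On the way, in this order (a step that is already met when the one before it is completed fails the run):
1. the wide box's tab is pressed down (value of joint wide_tab above 0.15 rad).
2. the released lid has lifted (value of joint wide_lid above 0.5 rad), for 0.1 s.
At the end, for the whole second after the job is handed in: the wide box's lid is open past 1.6 rad (its stop is at 1.75) and stays there, its tab has sprung back (under 0.06 rad), the narrow box is shut (lid and tab under 0.06 rad), and the soap and every bystander are within 30 mm of where they began (value of joint wide_lid above 1.6 rad and value of joint each of wide_tab, narrow_lid, narrow_tab below 0.06 rad and distance of each of soap, spool, cup, tape, timer, starch, peg from where it was at the start of the episode below 0.03 m); the robot touches nothing.
It fails at once if the narrow box's lid is opened (value of joint narrow_lid above 0.1 rad).
It fails at once if the fingers squeeze the wide box, its lid or its tab with more than 40 N (contact force between the fingers and wide_box above 40 N).
It fails at once if the soap is lifted or displaced (distance of soap from where it was at the start of the episode above 0.03 m or height (world z) of soap above 0.02 m).
It fails at once if a bystander is moved, lifted or knocked over (distance of any of spool, cup, tape, timer, starch, peg from where it was at the start of the episode above 0.03 m or angle between any of spool, cup, tape, timer, starch, peg's own z axis and vertical above 0.4 rad).
It also fails if it takes over 38 s, if anything falls off the work surface, if the arm or the gripper's body presses on something with over 40 N, if the wrist force passes 120 N, or if a joint passes its speed limit or range.

## Working session

There is one attempt and no reset: what is moved stays moved. The work goes in short steps, Python scripts to look and compute and a tool call to move; the robot and the scene stay as the last step left them, time stands still between calls to the robot, and variables do not carry over. Pictures are saved under pics/ and viewed, on a budget of 10 in all, crops included, one or two more only if the job needs it, and the job is handed in when it is done.

Besides the shell and the picture viewer there is one more tool, called after "Request:" in YAML: its name, and indented under it one key for each argument. apply_moves: Moves the arm, as the interface text tells. Its arguments: {"type":"object","properties":{"moves":{"type":"array","items":{"type":"array"}},"claw":{"type":"number"},"grip_force":{"type":"number"}},"required":["moves"]}

```bash
mkdir -p pics; cat > h.py <<'E'
import numpy as np, cv2
from bench import r, imaging
from scipy.spatial.transform import Rotation as R
def ray(f,u,v):
    K=np.array(f["intrinsics"]);T=np.array(f["T"])
    d=np.linalg.inv(K)@[u,v,1]; d=T[:3,:3]@[d[0],-d[1],-d[2]]
    return T[:3,3],d
def onz(f,u,v,z):
    o,d=ray(f,u,v); return o+d*(z-o[2])/d[2]
def proj(f,p):
    K=np.array(f["intrinsics"]);T=np.array(f["T"])
    c=T[:3,:3].T@(np.array(p)-T[:3,3]); q=K@[c[0],-c[1],-c[2]]; return q[:2]/q[2]
def st():
    o=r.get_obs(); print(o["clock"],o["tcp_pos"],o["contact_force"],o["grip_width"]); print(R.from_rotvec(o["orientation"]).as_matrix().round(3)); return o
E
python3 - <<'E'
from h import *
import pickle
o=st(); D={}
for n in("top","side"):
    f=imaging.grab_frame(n); D[n]=f; cv2.imwrite(f"pics/{n}0.png",f["frame"]); print(n,np.round(f["T"],3).tolist(), [k for k in f])
pickle.dump(D,open("f0.pkl","wb"))
E
```

```text
0.0 [ 0.24501682 -0.62834804  0.24430707] [-0.41464576 -0.7506243   1.29498366] 0.08552449084547245
[[ 0.932  0.363 -0.001]
 [ 0.363 -0.932  0.002]
 [-0.    -0.002 -1.   ]]
top [[0.0, 0.985, -0.17, 0.314], [-1.0, 0.001, 0.005, -0.117], [0.005, 0.17, 0.985, 1.297], [0.0, 0.0, 0.0, 1.0]] ['frame', 'intrinsics', 'T']
side [[-0.858, 0.154, -0.49, -0.201], [-0.513, -0.303, 0.803, 1.01], [-0.024, 0.941, 0.339, 0.55], [0.0, 0.0, 0.0, 1.0]] ['frame', 'intrinsics', 'T']
```

View pics/top0.png

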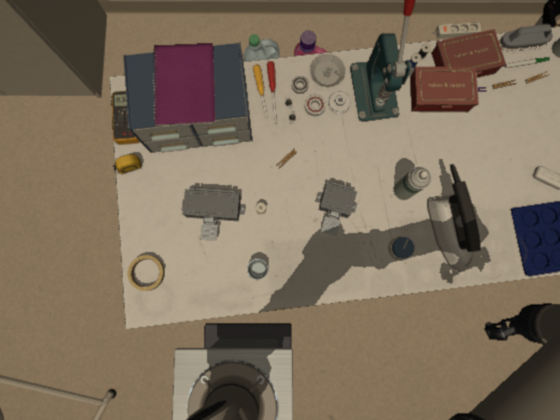

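View pics/side0.png

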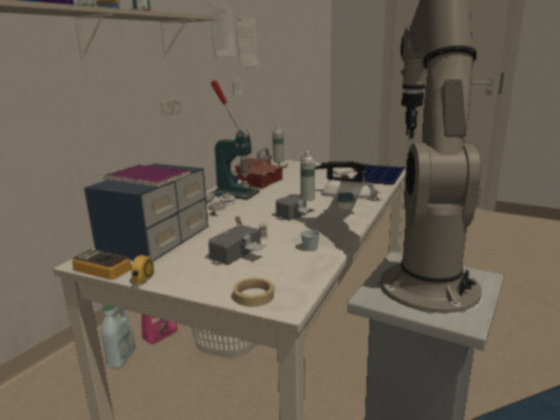

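The top view shows the wide box at about px (212,202), with its tab at (209,230). The narrow box is at (338,200), spool (261,207), cup (258,268) and tape (146,272). Next I'll measure the wide box and its tab.

```bash
python3 - <<'E'
from h import *
import pickle
D=pickle.load(open("f0.pkl","rb")); f=D["top"]; im=f["frame"]
x0,y0=170,170
c=cv2.resize(im[y0:y0+80,x0:x0+107],None,fx=7,fy=7,interpolation=cv2.INTER_CUBIC)
g=cv2.cvtColor(im,cv2.COLOR_BGR2GRAY)
m=((g<105)*255).astype(np.uint8); M=np.zeros_like(m); M[175:245,175:250]=m[175:245,175:250]
M2=cv2.morphologyEx(M,cv2.MORPH_OPEN,np.ones((5,5)))
for cc in cv2.findContours(M2,0,2)[0]:
    if cv2.contourArea(cc)<100: continue
    rc=cv2.minAreaRect(cc); b=cv2.boxPoints(rc); print(cv2.contourArea(cc),rc,[onz(f,*p,0.055).round(3).tolist() for p in b])
    cv2.polylines(c,[np.int32((b-[x0,y0]+.5)*7)],True,(0,0,255),1)
cv2.imwrite("pics/crop1.png",c)
print(proj(f,onz(f,210,230,.04)), onz(f,210,230,.04),np.array(f["intrinsics"])[0])
E
```

```text
1768.0 ((211.5, 202.0), (36.0, 57.0), 90.0) [[0.593, 0.139, 0.055], [0.593, -0.018, 0.055], [0.493, -0.019, 0.055], [0.493, 0.136, 0.055]]
[210. 230.] [0.46748884 0.06393906 0.04      ] [461.41603933   0.         278.35090039]
```

View pics/crop1.png

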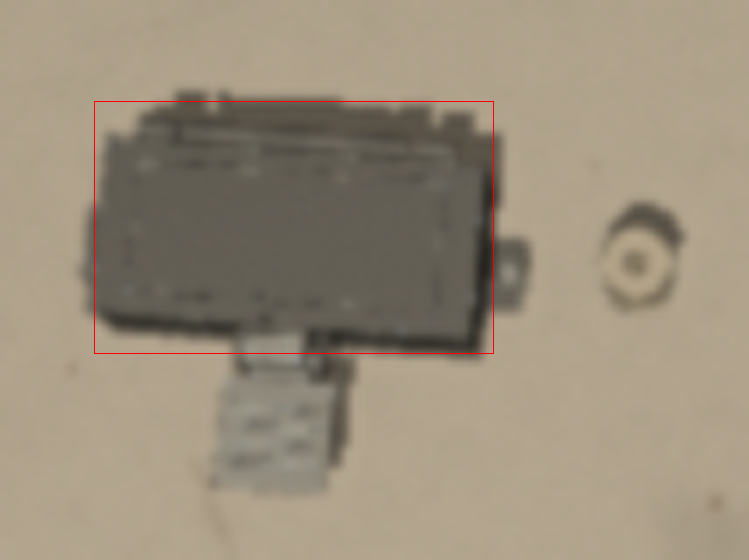

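The crop shows the paddle with corners at about (212,485), (326,490), (335,378) and (228,375). The lid's front edge runs from (110,318) to (470,345). The box is turned by about 4°.

```bash
python3 - <<'E'
from h import *
import pickle
D=pickle.load(open("f0.pkl","rb")); f=D["top"]
w=lambda u,v,z: onz(f,170+u/7-.5,170+v/7-.5,z)
P=[w(*p,.04) for p in((212,485),(326,490),(335,378),(228,375))]
for p in P: print(p.round(4))
pad=np.mean(P,0); a=w(110,318,.057);b=w(470,345,.057);cl=w(105,135,.057); 
print("pad",pad,"front edge",a,b,np.linalg.norm(a-b),"backleft",cl)
e=(a-b)/np.linalg.norm(a-b); yaw=np.arctan2(-e[0],e[1]); print("yaw",yaw)
q=(P[0]+P[1]-P[2]-P[3]); print("yaw pad",np.arctan2(-q[1],-q[0]))
print("cup",onz(f,258,268,.025),"tape",onz(f,146,272,.012),"spool",onz(f,261,207,.04))
print("side proj of pad",proj(D["side"],pad))
o=r.get_obs();print(np.array(o["joints"]).round(3))
Rm=R.from_rotvec(o["orientation"]).as_matrix(); t=np.array([pad[0],pad[1],.2]); print("tool shift cm",Rm.T@(t-o["tcp_pos"])*100)
E
```

```text
[0.4433 0.0912 0.04  ]
[0.4414 0.0467 0.04  ]
[0.4855 0.0442 0.04  ]
[0.4866 0.0862 0.04  ]
pad [0.46420465 0.06707338 0.04      ] front edge [0.50654918 0.12982671 0.057     ] [ 0.49611021 -0.009991    0.057     ] 0.1402068674958644 backleft [0.57911506 0.13429144 0.057     ]
yaw -0.07452300047501327
yaw pad -0.08580901295557368
cup [ 0.36486613 -0.06774779  0.025     ] tape [0.35428984 0.24122605 0.012     ] spool [ 0.53159799 -0.0753141   0.04      ]
side proj of pad [254.79043308 245.4106306 ]
[ 1.091  0.478  0.022  1.556 -0.012  1.109 -0.083]
tool shift cm [ 45.68923649 -56.8266223    4.5285478 ]
```

Request:
apply_moves:
  moves:
    - [[33.5, -27.5, 0], 0.45]
    - [[33.5, -27.5, 0], 0.45]
    - [[33.5, -27.5, 0], 0.45]
    - [[33.5, -27.5, 0], 0.45]
    - [[33.5, -27.5, 0], 0.45]
    - [[33.5, -27.5, 0], 0.45]
    - [[33.5, -27.5, 0], 0.45]
    - [[33.5, -27.5, 0], 0.45]
    - [[33.5, -27.5, 0], 0.45]
    - [[33.5, -27.5, 0], 0.45]
  claw: 0

```text
clock: 0.93
tcp_pos: [0.4496, -0.2636, 0.2452]
orientation: [-3.139, 0.123, 0.0]
contact_force: [0.9, -0.5, -1.4]
grip_width: 0.0001
```

```bash
python3 - <<'E'
from h import *
o=st(); Rm=R.from_rotvec(o["orientation"]).as_matrix()
print(Rm.T@(np.array([.455,.068,.12])-o["tcp_pos"])*100)
E
```

```text
0.9333 [ 0.44957956 -0.26359159  0.24519914] [ 0.94656596 -0.46090135 -1.36282315] 0.00014436498012023507
[[ 0.997 -0.078 -0.   ]
 [-0.078 -0.997  0.   ]
 [-0.     0.    -1.   ]]
[ -2.05147882 -33.099894    12.52039748]
```

Request:
apply_moves:
  moves:
    - [[-2, -32, 0], 0]
    - [[-2, -32, 0], 0]
    - [[-2, -32, 0], 0]
    - [[-2, -32, 0], 0]
    - [[-2, -32, 0], 0]
    - [[-2, -32, 0], 0]
    - [[-2, -32, 0], 0]
    - [[-2, -32, 7], 0]
    - [[-2, -32, 12], 0]
    - [[-2, -32, 14], 0]

```text
clock: 1.77
tcp_pos: [0.4548, 0.055, 0.1237]
orientation: [-3.138, 0.118, -0.005]
contact_force: [0.5, -1.4, 0.0]
grip_width: 0.0002
```

Request:
apply_moves:
  moves:
    - [[0, 0, 0], 0]
    - [[0, 0, 0], 0]
    - [[0, 0, 0], 0]

```text
clock: 2.02
tcp_pos: [0.4552, 0.0527, 0.1258]
orientation: [-3.139, 0.124, -0.002]
contact_force: [1.0, -0.3, -0.4]
grip_width: -0.0002
```

```bash
python3 - <<'E'
from h import *
o=st(); Rm=R.from_rotvec(o["orientation"]).as_matrix()
print(Rm.T@(np.array([.455,.068,.054])-o["tcp_pos"])*100)
f=imaging.grab_frame("top"); g=imaging.grab_frame("side")
a=cv2.resize(f["frame"][150:280,150:280],(400,400),interpolation=2)
u,v=map(int,proj(g,[.464,.067,.04])); print(u,v)
b=cv2.resize(g["frame"][v-55:v+45,u-50:u+50],(400,400),interpolation=2)
cv2.imwrite("pics/p4.png",np.hstack([a,b]))
E
```

```text
2.0167 [0.45523032 0.05268613 0.12576705] [ 0.97768043 -0.29575016 -0.41866426] -0.0001709253541789611
[[ 0.997 -0.079  0.001]
 [-0.079 -0.997  0.   ]
 [ 0.001 -0.    -1.   ]]
[-0.15352365 -1.52368904  7.17673867]
254 245
```

View pics/p4.png

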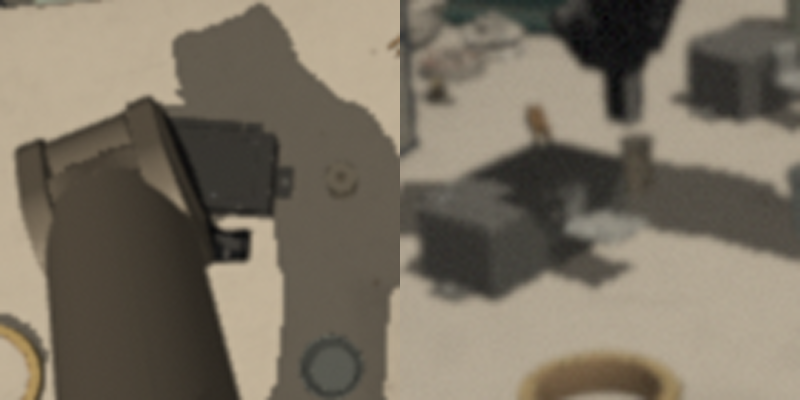

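In the side crop the shut fingertips, at (625,120), hang above the paddle at (605,225). A small +y shift will centre them.

Request:
apply_moves:
  moves:
    - [[0, -1.5, 0], 0]
    - [[0, -1.5, 2.5], 0]
    - [[0, -1.5, 5], 0]
    - [[0, -1.5, 6], 0]
    - [[0, -1.5, 6.5], 0]
    - [[0, -1.5, 6.8], 0]
    - [[0, -1.5, 7.0], 0]
    - [[0, -1.5, 7.2], 0]
    - [[0, -1.5, 7.2], 0]

```text
clock: 2.87
tcp_pos: [0.4563, 0.0679, 0.0529]
orientation: [-3.139, 0.123, -0.003]
contact_force: [1.2, -0.5, 1.7]
grip_width: 0.0002
```

Request:
apply_moves:
  moves:
    - [[0, 0, 0.2], 0]
    - [[0, 0, 0.4], 0]
    - [[0, 0, 0.6], 0]
    - [[0, 0, 0.8], 0]
    - [[0, 0, 0.8], 0]

```text
clock: 3.28
tcp_pos: [0.4558, 0.0681, 0.0442]
orientation: [-3.139, 0.123, -0.001]
contact_force: [0.4, -0.2, 3.9]
grip_width: -0.0004
```

Request:
apply_moves:
  moves:
    - [[0, 0, 0.2], 0]
    - [[0, 0, 0.4], 0]
    - [[0, 0, 0.4], 0]
    - [[0, 0, 0.4], 0]

```text
clock: 3.62
tcp_pos: [0.4558, 0.0681, 0.0404]
orientation: [-3.139, 0.123, -0.001]
contact_force: [-0.1, 0.7, 7.7]
grip_width: -0.0
```

```bash
python3 - <<'E'
from h import *
st(); g=imaging.grab_frame("side"); u,v=254,245
cv2.imwrite("pics/p5.png",cv2.resize(g["frame"][v-55:v+45,u-50:u+50],(500,500),interpolation=2))
E
```

```text
3.6167 [0.4558216  0.06812304 0.04041825] [-0.09761373  0.7477536   7.70921926] -6.100641420276174e-06
[[ 0.997 -0.078  0.001]
 [-0.078 -0.997  0.   ]
 [ 0.001 -0.    -1.   ]]
```

View pics/p5.png

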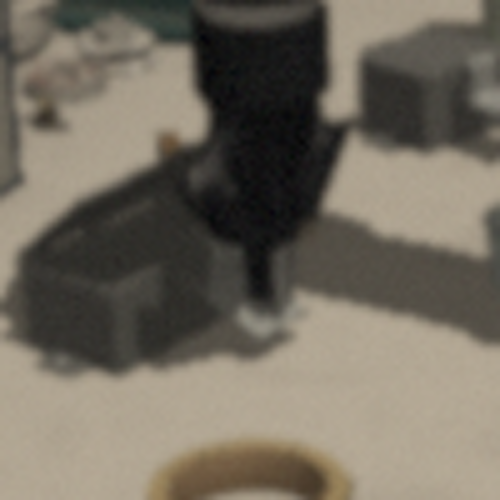

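Request:
apply_moves:
  moves:
    - [[-0.5, 0, -1.5], 0]
    - [[-1.5, 0, -3], 0]
    - [[-2, 0, -5], 0]
    - [[-2, 0, -8], 0]
    - [[-2, 0, -12], 0]
    - [[-2, 0, -15], 0]
    - [[-2, 0, -15], 0]
    - [[-2, 0, -15], 0]

```text
clock: 4.33
tcp_pos: [0.4358, 0.0695, 0.1912]
orientation: [-3.139, 0.123, -0.003]
contact_force: [0.5, -0.1, -0.3]
grip_width: 0.0002
```

```bash
python3 - <<'E'
from h import *
st(); g=imaging.grab_frame("side"); u,v=254,245
cv2.imwrite("pics/p6.png",cv2.resize(g["frame"][v-75:v+45,u-60:u+60],(600,600),interpolation=2))
E
```

```text
4.3333 [0.43576374 0.06952429 0.19118412] [ 0.50077579 -0.1142021  -0.28842129] 0.00020304011782166088
[[ 0.997 -0.078  0.002]
 [-0.078 -0.997  0.   ]
 [ 0.002 -0.    -1.   ]]
```

View pics/p6.png

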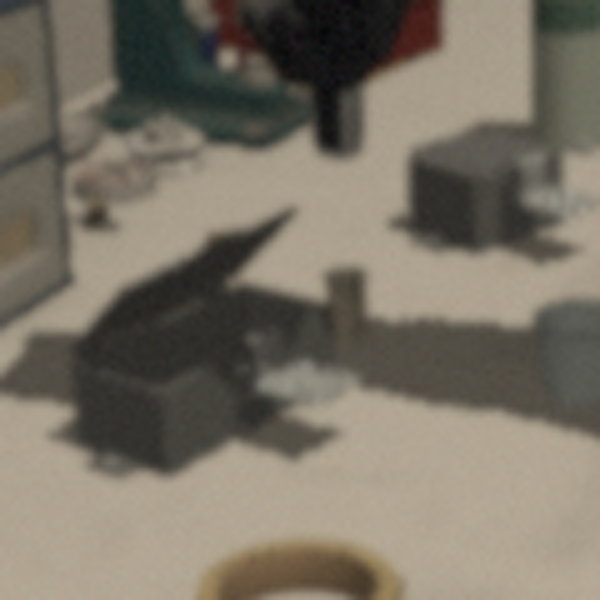

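The lid has sprung up; its edge is at about (295,210) in the crop. The tab is back up and the narrow box is shut. Next I'll lower in front of the lid and push it back.

Request:
apply_moves:
  moves:
    - [[0, 0, 3], 0]
    - [[0, 0, 6], 0]
    - [[0, 0, 8.2], 0]
    - [[1, 0, 8.2], 0]
    - [[2.5, 0, 8.2], 0]
    - [[4, 0, 8.2], 0]
    - [[5.5, 0, 8.2], 0]
    - [[6.5, 0, 8.2], 0]
    - [[7.5, 0, 8.2], 0]
    - [[7.5, 0, 8.2], 0]

```text
clock: 5.22
tcp_pos: [0.512, 0.0635, 0.1083]
orientation: [-3.139, 0.124, -0.001]
contact_force: [0.2, -0.1, 1.1]
grip_width: 0.0003
```

Request:
apply_moves:
  moves:
    - [[0.6, 0, 0], 0]
    - [[1.2, 0, 0], 0]
    - [[1.8, 0, 0], 0]
    - [[2.4, 0, 0], 0]
    - [[3, 0, 0], 0]
    - [[3.4, 0, 0], 0]
    - [[3.8, 0, 0], 0]
    - [[3.8, 0, 0], 0]

```text
clock: 5.88
tcp_pos: [0.5522, 0.0607, 0.1123]
orientation: [-3.139, 0.124, -0.012]
contact_force: [-5.2, -3.0, 27.8]
grip_width: -0.0001
```

Request:
apply_moves:
  moves:
    - [[0, 0, -0.5], 0]
    - [[0, 0, -1.0], 0]
    - [[0, 0, -1.5], 0]
    - [[0, 0, -1.5], 0]

```text
clock: 6.22
tcp_pos: [0.5488, 0.0608, 0.124]
orientation: [-3.139, 0.123, -0.002]
contact_force: [0.7, 0.5, -0.6]
grip_width: 0.0005
```

```bash
python3 - <<'E'
from h import *
st(); g=imaging.grab_frame("side"); u,v=254,245
cv2.imwrite("pics/p7.png",cv2.resize(g["frame"][v-75:v+45,u-60:u+60],(600,600),interpolation=2))
E
```

```text
6.2167 [0.54876444 0.06077736 0.12404901] [ 0.74678898  0.48918203 -0.63008463] 0.00045658500458575584
[[ 0.997 -0.078  0.001]
 [-0.078 -0.997  0.   ]
 [ 0.001 -0.    -1.   ]]
```

View pics/p7.png

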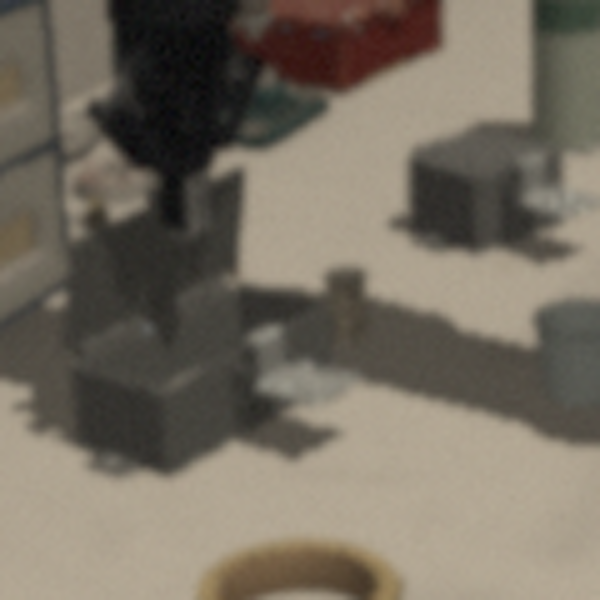

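The lid is now about upright. Its tongue had caught the underside of the gripper's knuckles, which gave the 28 N upward force, now gone. I'll push on with the tips a bit higher.

Request:
apply_moves:
  moves:
    - [[0, 0, -0.6], 0]
    - [[0, 0, -0.6], 0]
    - [[0.4, 0, -0.6], 0]
    - [[0.8, 0, -0.6], 0]
    - [[1.2, 0, -0.6], 0]
    - [[1.2, 0, -0.6], 0]

```text
clock: 6.77
tcp_pos: [0.561, 0.0596, 0.129]
orientation: [-3.139, 0.124, -0.0]
contact_force: [0.8, -0.2, -0.2]
grip_width: -0.0002
```

Request:
apply_moves:
  moves:
    - [[0.3, 0, 0], 0]
    - [[0.6, 0, 0], 0]
    - [[0.9, 0, 0], 0]
    - [[0.9, 0, 0], 0]

```text
clock: 7.1
tcp_pos: [0.5696, 0.059, 0.1291]
orientation: [-3.139, 0.123, -0.0]
contact_force: [-0.1, 0.2, 0.2]
grip_width: -0.0001
```

Request:
apply_moves:
  moves:
    - [[0.3, 0, 0], 0]
    - [[0.6, 0, 0], 0]
    - [[0.8, 0, 0], 0]
    - [[0.8, 0, 0], 0]

```text
clock: 7.43
tcp_pos: [0.577, 0.0584, 0.129]
orientation: [3.139, -0.123, -0.001]
contact_force: [-1.2, 0.2, -0.2]
grip_width: 0.0001
```

Request:
apply_moves:
  moves:
    - [[0.2, 0, 0], 0]
    - [[0.4, 0, 0], 0]
    - [[0.6, 0, 0], 0]
    - [[0.6, 0, 0], 0]

```text
clock: 7.77
tcp_pos: [0.5779, 0.0582, 0.1287]
orientation: [3.137, -0.122, -0.017]
contact_force: [-17.6, 0.3, 12.5]
grip_width: -0.0003
```

It has reached the stop: −17.6 N in x, with the TCP halted at x≈0.578. I'll back off now.

Request:
apply_moves:
  moves:
    - [[-1, 0, 0], 0]
    - [[-3, 0, 0], 0]
    - [[-5, 0, -1], 0]
    - [[-7, 0, -4], 0]
    - [[-9, 0, -8], 0]
    - [[-11, 0, -12], 0]
    - [[-11, 8, -14], 0]
    - [[-11, 12, -14], 0]
    - [[-11, 15, -14], 0]
    - [[-11, 15, -14], 0]

```text
clock: 8.6
tcp_pos: [0.4618, -0.0872, 0.2709]
orientation: [3.137, -0.127, 0.007]
contact_force: [-0.1, -0.7, 0.1]
grip_width: 0.0001
```

```bash
python3 - <<'E'
from h import *
import pickle
st(); g=imaging.grab_frame("side");f=imaging.grab_frame("top"); u,v=254,245
b=cv2.resize(g["frame"][v-50:v+50,u-60:u+60],(480,400),interpolation=2)
a=cv2.resize(f["frame"][160:290,170:270],(308,400),interpolation=2)
cv2.imwrite("pics/p8.png",np.hstack([a,b]))
E
```

```text
8.6 [ 0.46180551 -0.08716167  0.27090056] [-0.10579027 -0.68571126  0.09379455] 9.116133687236779e-05
[[ 0.997 -0.081  0.004]
 [-0.081 -0.997 -0.002]
 [ 0.004  0.002 -1.   ]]
```

View pics/p8.png

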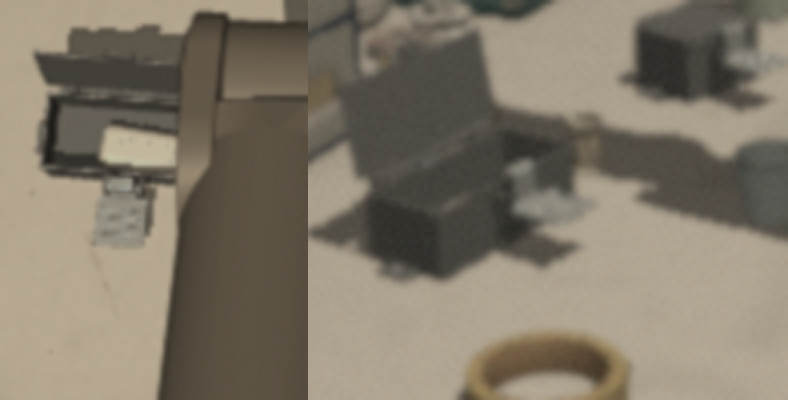

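The lid stands open and leans back. The soap is in place, the tab is up and the narrow box is shut. I'll check the angle by triangulating the lid's left top corner, top crop (35,52) and side crop (345,85), then hand in.

```bash
python3 - <<'E'
from h import *
import pickle
D=pickle.load(open("f0.pkl","rb"))
o1,d1=ray(D["top"],170+35/3.08-.5,160+52/3.08-.5); o2,d2=ray(D["side"],194+37/4-.5,195+85/4-.5)
A=np.array([d1,-d2]).T; s=np.linalg.lstsq(A,o2-o1,rcond=None)[0]; p=o1+s[0]*d1;q=o2+s[1]*d2
c=(p+q)/2; print(c,np.linalg.norm(p-q))
ax=np.array([np.cos(.08),-np.sin(.08)]); pad=np.array([.464,.067])
t=ax@(c[:2]-pad); print("corner fwd of pad",t,"z",c[2])
# hinge ~ pad+26(hook)+84 => .110
for h in(.105,.110,.115): print(h,np.pi/2+np.arctan2(t-h,c[2]-.055))
st()
E
```

```text
[0.59472694 0.12896048 0.12778018] 0.005129251925582214
corner fwd of pad 0.1253572880987435 z 0.12778018101075317
0.105 1.8435353748869874
0.11 1.7787549029530056
0.115 1.7121563395987405
8.7 [ 0.46169285 -0.0887811   0.27032985] [ 0.01341338 -0.25998781 -0.23300542] -3.3774209836770856e-05
[[ 0.996 -0.087  0.003]
 [-0.087 -0.996 -0.003]
 [ 0.003  0.002 -1.   ]]
```

The lid angle comes out at 1.71–1.84 rad, which fits the 1.75 stop. Corner height and the distance from the hinge line also agree with the given sizes.

```bash
python3 -c "
from h import *
r.hand_in(); st()"
```

```text
the job is handed in; nothing more can be done
the job is handed in; nothing more can be done
```

The wide box is open: I pressed its tab with the shut fingertips, the lid sprang up, and I pushed it back to its stop. I then moved the arm clear and handed the job in. No verdict was reported.

**Last checks:**
- **Lid angle:** it came out at 1.71–1.84 rad from two views. The range depends on where I assume the hinge is, the two rays missed each other by 5 mm, and the full-open stop is at 1.75.
- **Tab, soap and narrow box:** in the last pictures the tab is back up, the soap is in the box and the narrow box is shut.
- **Things standing around:** the spool, cup and tape look undisturbed where they show. I did not check the timer, starch or peg at the end, but I felt no contact anywhere near them.
- **Arm:** it stood clear of everything at the end, with about zero force.

**One thing went wrong on the way:** during the first lid push, the lid tongue caught under the gripper's knuckles and pushed up with about 28 N (limit 40 N). I raised the fingertips and finished the push there, ending at about 18 N against the stop. Forces were read only at the end of each move, so a short peak in between would not show.

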